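# Load the spring scale to its mark

## Robot

A 6-joint arm with a two-finger parallel gripper is mounted at the origin on a cart in front of the work surface, level with it; the furniture and walls round the work are solid. World frame = base frame: x ahead of the robot, y to its left, z up, the work surface at z = 0. Lengths are in m, angles in rad, forces in N, time in s.
With the tool pointing down it reaches from about 0.35 to 0.8 m from the base axis. Payload 7.3 kg.
Tool frame: the origin (TCP) lies between the finger pads; the fingertips stand 25 mm ahead of it and the grasp point (between the pads) lies 6 mm ahead of it (r.tip_extent is the distance from the TCP to the fingertips, in m); z points along the fingers, y is the line along which they close (so a half turn about z gives the same grasp; the last joint's range is limited). The gripper opens to 85 mm and grips with 20 to 120 N. Pads are 22 mm wide; open, the fingers measure 114 mm over their backs; the gripper's body (76 mm by 85 mm) begins 54 mm behind the grasp point. The pads swing forward as they close: fully open they stand 13 mm farther back than shut.
Start: joints at [1.051, 0.342, 1.524, -0, 1.275, -0.146], TCP at [0.192, 0.489, 0.256] pointing down, gripper open.
Joint ranges: [-2.53, 2.53], [-0.77, 2.02], [0.04, 2.7], [-1, 4.14], [0.28, 2.66], [-3.11, 3.11]. Speed limits (rad/s): [2.57, 2.57, 3.14, 3.14, 3.14, 3.14].

## Interface

Orientations are given as a unit quaternion [x, y, z, w].
In Python, from workcell import r, command_gripper, optics gives the robot as it stands. The module is installed in compiled form; this text tells all that it offers. Calls block until the motion is done:
- r.reach(position, orientation): joint-space move of the TCP to a pose.
- r.move_straight(position, orientation=None, speed=0.15, max_force=None): straight line of the TCP; orientation=None keeps the orientation; speed is the mean speed in m/s. With max_force (N) it stops when the force on the tool has changed by that much, and returns True; else False.
- r.movej(angles): joint-space move.
- command_gripper(opening, force=None): finger opening in m; force is the grip in N (None keeps the last); returns when the fingers have stopped.
- r.hold(seconds).
- r.solve_ik(position, orientation): joint angles nearest the present ones, or None.
- r.read_state(): the state.
- optics.get_image(name): name is "side" or "top"; returns (picture, depth): 400x640x3 uint8, red, green, blue; 400x640 float32, m along the optical axis (not along the pixel's ray), 0 where there is no reading.
- optics.camera_model(name): a dict with "K" (3x3 intrinsics, pixels), "k1" (the pictures are not rectified: a ray, as slopes to the right and down, at radius r is drawn at 1 + k1 r^2 times it, then the intrinsics apply), "R" (3x3) and "t" (3): a world point X has camera coordinates R X + t. Camera axes: x right, y down, z forward; pixel columns grow to the right and rows downward; lengths in m; the calibration is good to about 2 mm. A picture is of the moment at which its call begins. camera_model takes no time and is no camera call.
A pose or a line that the arm cannot do raises r.PlanningError and nothing moves.
- r.finish_job(): hands the job in; it is judged then, once.
The state is a dict: "time_s": time; "joint_positions": joint angles; "dq": joint speeds; "tau": joint torques, N m; "eef_pos": TCP position; "eef_rot": TCP orientation; "contact_force": force on the tool from outside, world axes, zero at the start; "torque": the same for the moment, N m; "grip_width": finger opening in m; "grip_force": force on a finger pad.
Only numpy, scipy, OpenCV 4.12 (cv2) and the standard library are available. Lean on these libraries where they do the work, as an engineer would, in place of code of your own. Each camera call takes 0.05 s, during which the arm holds its last target. There are 200 camera calls.

## Task

Make up the counterweight for the centrifuge: take the brass disc weights one at a time off their storage post and thread them over the upright spindle of the spring scale, letting each lie flat on the pan or on the disc below, until the red pointer has sunk to the red line or past it; then stop adding and leave the remaining discs on the post. The discs look alike but differ in weight and the spindle stands a little off centre, so feel for it gently: never force the pan down near the bottom of its travel, and do not disturb the other things on the bench.

Things in the scene. Friction and masses are not known exactly. Their poses are not given: they have to be found in the camera images.
- scale: spring scale, fixed to the bench: round grey base, 124 mm across, 42 mm tall; origin under the base's centre, z up. A white graduated plate, 50 mm wide and 146 mm tall with its cap, stands on its +x side, its front face 87 mm from the centre, with a red line across it. A thin red pointer runs from under the pan along +x to the plate.
- scale_axis (a point): nominal centre of the pan's upper face when joint pan = 0, 120 mm over the bench; a point of the fixed base, it does not move with the pan. The round pan is 40 mm across and 8 mm thick (narrower than the discs).
- spindle_nominal (a point): nominal middle of the spindle's top when joint pan = 0 (point of the fixed base). Round spindle 13 mm thick, rising 44 mm from the pan, flat top with 1 mm bevel. Pan and spindle have sideways slack: they stand up to 7 mm off this point along the scale's x and up to 7 mm along its y, differently each time, not measured, and are held there by friction (about 3 N sideways shifts them).
- pan (a joint): how far the pan (with spindle and pointer) has sunk from the top of its travel, m: 0 to 0.070 (bottom stop). Spring of 150 N/m, lightly damped; about 0.004 when empty; each disc sinks it 0.0095 to 0.018 further. The pointer meets the red line at 0.030. The pan's upper face lies at 0.120 minus this value over the bench. Two or three discs are needed, never all four.
- post: black storage post, fixed: foot 60 mm across, column 44 mm across and 40 mm tall (narrower than the discs), topped by a loose-fitting steel pin 10 mm thick that ends 92 mm over the bench, 4 mm below the top of the full stack; origin under its centre
- disc0_mid (a point): centre (half-way up) of brass disc weight 0: 56 mm across, 14 mm thick, with a plain 19 mm through hole in the middle; its z axis is the hole's axis. Weighs 0.15 to 0.27 kg (unknown). At the start it lies on the storage post, number 1 of 4 from the bottom, its underside 40 mm over the bench
- disc1_mid (a point): centre (half-way up) of brass disc weight 1: 56 mm across, 14 mm thick, with a plain 19 mm through hole in the middle; its z axis is the hole's axis. Weighs 0.15 to 0.27 kg (unknown). At the start it lies on the storage post, number 2 of 4 from the bottom, its underside 54 mm over the bench
- disc2_mid (a point): centre (half-way up) of brass disc weight 2: 56 mm across, 14 mm thick, with a plain 19 mm through hole in the middle; its z axis is the hole's axis. Weighs 0.15 to 0.27 kg (unknown). At the start it lies on the storage post, number 3 of 4 from the bottom, its underside 68 mm over the bench
- disc3_mid (a point): centre (half-way up) of brass disc weight 3: 56 mm across, 14 mm thick, with a plain 19 mm through hole in the middle; its z axis is the hole's axis. Weighs 0.15 to 0.27 kg (unknown). At the start it lies on the storage post, number 4 of 4 from the bottom, its underside 82 mm over the bench
- sample_pot: bystander, to be left alone: pale blue sample pot with a white cap, 46 mm across, 66 mm tall; origin under its centre
- immersion_oil: bystander, to be left alone: brown dropper bottle, 38 mm across, 124 mm tall; origin under its centre
- red_cup: bystander, to be left alone: white sample cup with a red cap, 48 mm across, 60 mm tall; origin under its centre
- blue_cup: bystander, to be left alone: white sample cup with a blue cap, 48 mm across, 60 mm tall; origin under its centre
There are look-alikes about, which are no part of the job. What is shaped like the part that bears disc3_mid but black is not meant.

How it is judged:
By the outcome, as a careful person would: the job done as asked, in the order asked, and still so for the second after the job is handed in, with the robot touching nothing.
It also fails if it takes over 72 s, if anything falls off the work surface, if the arm or the gripper's body presses on something with over 40 N, if the wrist force passes 120 N, or if a joint passes its speed limit or range.

## Working session

There is one attempt and no reset: what is moved stays moved. The work goes in short steps, each a Python script; the robot and the scene stay as the last script left them, time stands still between calls to the robot, and variables do not carry over. Pictures are saved under pics/ and viewed, at most 10 in all, crops included, and the job is handed in when it is done.

```bash
mkdir -p pics; python3 - <<'E'
from workcell import r, optics
import cv2, numpy as np
for n in ("side","top"):
    im,d=optics.get_image(n); cv2.imwrite(f"pics/{n}0.png",im[:,:,::-1]); np.savez(f"{n}0.npz",im=im,d=d)
    m=optics.camera_model(n); print(n,m["K"],m["k1"],m["R"],m["t"], -m["R"].T@m["t"])
s=r.read_state(); print(s["time_s"],s["eef_pos"],s["eef_rot"],s["contact_force"])
E
```

```text
side [[503.70874545   0.         322.31973208]
 [  0.         503.70874545 198.77035733]
 [  0.           0.           1.        ]] -0.14658046399906155 [[ 0.2590206  -0.96578608  0.01286801]
 [-0.45344216 -0.13335337 -0.88125313]
 [ 0.852818    0.22242781 -0.4724694 ]] [-0.08565341  0.38260864  0.88684912] [-0.56064401 -0.22896063  0.75728632]
top [[488.53000417   0.         317.65271613]
 [  0.         488.53000417 203.39452519]
 [  0.           0.           1.        ]] -0.028472952235481817 [[ 0.02647618 -0.99962494  0.00699896]
 [-0.99104503 -0.02716429 -0.13073581]
 [ 0.1308769  -0.0034749  -0.99139254]] [0.06934798 0.5533468  1.5330262 ] [0.34591781 0.08968036 1.59168761]
0.1 [0.19152734 0.48847065 0.25570568] [ 1.85816333e-01  9.82584258e-01 -6.44553144e-04 -2.25530443e-04] [-0.3115336   0.28994715  0.56117232]
```

View pics/side0.png

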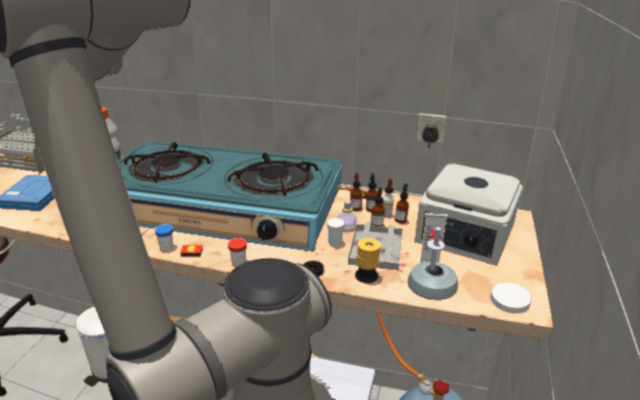

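View pics/top0.png

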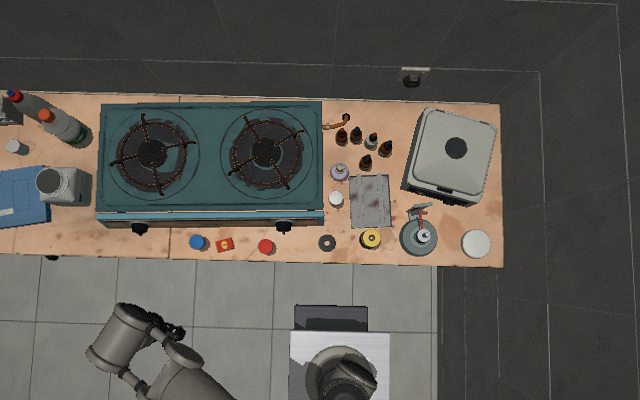

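The top view shows the brass stack near (370,238), the black look-alike disc at (327,242) and the scale at (418,236), with its plate and pointer pointing up and slightly right. In the side view the stack is at (369,260) and the scale at (433,275). Next I'll measure them.

```bash
cat > h.py <<'E'
from workcell import r, command_gripper, optics
import cv2, numpy as np
def ray(n,uv):
    m=optics.camera_model(n); K=m["K"]; R=np.array(m["R"]); t=np.array(m["t"])
    p=cv2.undistortPoints(np.array([[uv]],float),K,np.array([m["k1"],0,0,0,0.]))[0,0]
    return -R.T@t, R.T@np.array([p[0],p[1],1.])
def onplane(n,uv,z):
    c,d=ray(n,uv); return c+d*(z-c[2])/d[2]
def proj(n,X):
    m=optics.camera_model(n)
    return cv2.projectPoints(np.array([X],float),cv2.Rodrigues(np.array(m["R"]))[0],np.array(m["t"],float),m["K"],np.array([m["k1"],0,0,0,0.]))[0][0,0]
def cross2(a,b):
    (c1,d1),(c2,d2)=a,b
    s=np.linalg.lstsq(np.stack([d1,-d2],1),c2-c1,rcond=None)[0]
    p,q=c1+s[0]*d1,c2+s[1]*d2
    return (p+q)/2,np.linalg.norm(p-q)
def blobs(im,lo,hi,box,minarea=8):
    x0,y0,x1,y1=box; hsv=cv2.cvtColor(im,cv2.COLOR_RGB2HSV)[y0:y1,x0:x1]
    mk=cv2.inRange(hsv,np.array(lo),np.array(hi))
    n,l,st,c=cv2.connectedComponentsWithStats(mk)
    return [(int(st[i,4]),c[i]+[x0,y0],(st[i,:4]+[x0,y0,0,0]).tolist(),(l==i)) for i in range(1,n) if st[i,4]>=minarea]
E
python3 - <<'E'
from h import *
t=np.load("top0.npz"); s=np.load("side0.npz")
for b in blobs(t["im"],(20,100,80),(35,255,255),(350,220,395,260)): 
    print("brass top",b[0],b[1],b[2],onplane("top",b[1],.096))
    (cx,cy),rad=cv2.minEnclosingCircle(np.argwhere(b[3])[:,::-1].astype(np.float32)); print(cx+350,cy+220,rad, onplane("top",(cx+350,cy+220),.096))
for b in blobs(s["im"],(18,100,60),(35,255,255),(340,230,395,295)): print("brass side",b[0],b[1],b[2])
for n,q,box in(("top",t,(395,195,450,265)),("side",s,(400,205,470,305))):
    for lo,hi in(((0,130,80),(8,255,255)),((172,130,80),(180,255,255))):
        for b in blobs(q["im"],lo,hi,box,2): print("red",n,b[0],b[1],b[2])
def crop(q,b,f): return cv2.resize(q["im"][b[1]:b[3],b[0]:b[2],::-1],None,fx=f,fy=f,interpolation=cv2.INTER_CUBIC)
a=crop(t,(345,190,455,270),5); c=crop(s,(340,205,470,310),5)
w=max(a.shape[1],c.shape[1])
cv2.imwrite("pics/topc.png",a); cv2.imwrite("pics/sidec.png",c)
# scale base: grey ring depth
d=t["d"]; 
ys,xs=np.mgrid[195:268,395:450]
P=[]
for y,x in zip(ys.ravel(),xs.ravel()):
    if d[y,x]>0:
        c0,dr=ray("top",(x,y)); X=c0+dr*d[y,x]; P.append((x,y,*X))
P=np.array(P); np.save("P.npy",P)
for lo,hi in((.03,.055),(.1,.125),(.14,.2)):
    k=P[(P[:,4]>lo)&(P[:,4]<hi)]; print(lo,hi,len(k),k.mean(0),k.min(0),k.max(0)) if len(k) else 0
E
```

```text
brass top 212 [371.12735849 237.6509434 ] [362, 229, 19, 18] [ 0.44203429 -0.08213797  0.096     ]
371.0 237.5 9.12424373626709 [ 0.44248628 -0.08174151  0.096     ]
brass side 609 [367.84400657 253.34154351] [357, 238, 24, 32]
red top 34 [420.41176471 219.26470588] [419, 211, 4, 18]
red side 22 [432.86363636 233.81818182] [432, 230, 3, 9]Traceback (most recent call last):
  File "<stdin>", line 20, in <module>
  File "h.py", line 4, in ray
    m=optics.camera_model(n); K=m["K"]; R=np.array(m["R"]); t=np.array(m["t"])
ValueError: time passes only in moves, steps and waits
```

View pics/topc.png

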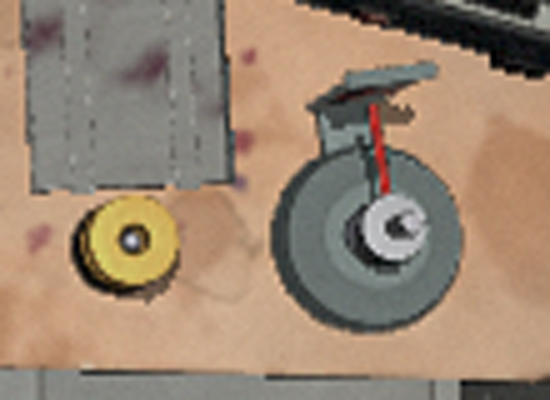

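View pics/sidec.png

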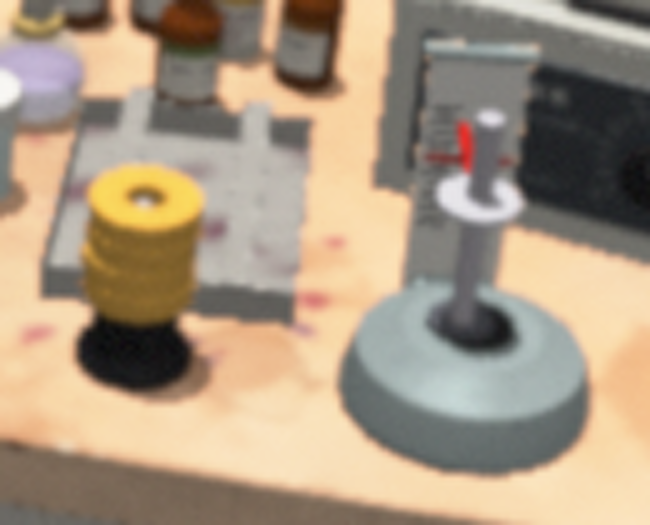

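```bash
python3 - <<'E'
s=open('h.py').read()
s=s.replace('def ray(','CM={n:optics.camera_model(n) for n in ("side","top")}\ndef ray(',1).replace('m=optics.camera_model(n)','m=CM[n]')
open('h.py','w').write(s)
E
python3 - <<'E'
from h import *
t=np.load("top0.npz"); s=np.load("side0.npz")
print("tip",r.tip_extent, r.read_state()["time_s"])
for n,q,box,lo in(("top",t,(410,222,436,250),185),("side",s,(424,222,448,254),185)):
    for b in blobs(q["im"],(0,0,lo),(180,45,255),box,4):
        pts=np.argwhere(b[3])[:,::-1].astype(np.float32)+[box[0],box[1]]
        print("white",n,b[0],b[1],b[2])
        if b[0]>30:
            h=cv2.convexHull(pts.astype(np.float32)); e=cv2.fitEllipse(h); print(e, onplane(n,e[0],.116))
print(cv2.cvtColor(t["im"],cv2.COLOR_RGB2HSV)[226:246,414:434,2])
print(cv2.cvtColor(s["im"],cv2.COLOR_RGB2HSV)[225:252,425:448,2])
# base grey top (r=62?) mask
for b in blobs(t["im"],(70,15,70),(110,90,200),(395,215,445,262),100):
    pts=(np.argwhere(b[3])[:,::-1]+[395,215]).astype(np.float32); print("base",b[0],b[2],cv2.minEnclosingCircle(pts),cv2.fitEllipse(cv2.convexHull(pts)))
b=blobs(s["im"],(18,100,150),(35,255,255),(340,230,395,256)); print([(k[0],k[1],k[2]) for k in b])
E
```

```text
tip 0.025 0.1
white top 51 [421.2745098 236.7254902] [418, 230, 10, 12]
((422.7530212402344, 235.54603576660156), (9.897465705871582, 11.970266342163086), 155.2774658203125) [ 0.45123803 -0.23639177  0.116     ]
white top 5 [426.4 234.2] [426, 233, 2, 3]
white side 10 [437.9 228.1] [436, 227, 5, 3]
white side 82 [435.08536585 244.58536585] [428, 240, 16, 9]
((435.452880859375, 244.18280029296875), (8.717140197753906, 16.029836654663086), 97.3214340209961) [ 0.45460994 -0.23891025  0.116     ]
[[111 107 111 113 122  61 131 192 177 118 112 113 113 109 109 112 111 109
  112 115]
 [110 116 124 132 140  69 142 155 164 131 123 114 112 110 114 113 116 106
  113 123]
 [123 131 133 132 133  67 134 131 170 114 135 136 119 111 111 114 111 111
  112 108]
 [135 130 132 136 137  63  95 137 184 194 174 167 132 132 111 110 115 110
  113 112]
 [133 135 138 126 128  93 198 185 181 181 179 180 181 174 129 109 116 110
  114 114]
 [132 139 128  40  72 198 187 184 181 180 180 177 172 174 173 126 106 113
  111 111]
 [137 131  60  58 169 188 183 182 184 176 175 143 130 131 187 164 109 110
  110 111]
 [133  
[... 3275 characters left out ...]
228 223 221 221 221 223 223 209
  178 136 114 111 110]
 [ 99 100 104 109 118 135 151 177 199 211 218 219 220 218 213 208 194 176
  142 118 110 110 111]
 [105 101 105 109 123 126 123 125 136 148 160 168 169 165 156 155 163 158
  138 124 113 113 110]
 [121 114 111 117 128 129 123 110 104 109 114 120 125 127 134 153 182 196
  192 172 142 134 130]
 [128 125 126 126 128 129 122 106 102 103 107 109 116 125 139 176 224 240
  240 229 205 199 192]]
base 746 [402, 215, 35, 40] ((418.4142761230469, 233.63333129882812), 20.87664222717285) ((418.65338134765625, 234.97378540039062), (33.25182342529297, 40.589683532714844), 161.3092803955078)
[(238, array([368.76890756, 244.51260504]), [358, 238, 23, 14])]
```

```bash
python3 - <<'E'
from h import *
for n,uv,z in(("top",(423.8,235.2),.116),("side",(435.4,244.3),.116),("top",(426.9,234.),.160),("side",(437.7,228.3),.160),("top",(371,237.5),.096),("side",(368.7,244.7),.096)): print(n,uv,z,onplane(n,uv,z).round(4))
print("pan",cross2(ray("top",(423.8,235.2)),ray("side",(435.4,244.3))))
print("spin",cross2(ray("top",(426.9,234.)),ray("side",(437.7,228.3))))
print("stack",cross2(ray("top",(371,237.5)),ray("side",(368.7,244.7))))
t=np.load("top0.npz");d=t["d"]
# scale base circle: rim extents in top depth and pixel size of base; plate direction from pointer
ys,xs=np.mgrid[200:265,395:450]; P=np.array([(x,y,*(lambda c,dr:c+dr*d[y,x])(*ray("top",(x,y)))) for y,x in zip(ys.ravel(),xs.ravel()) if d[y,x]>0])
for lo,hi in((.035,.05),(.1,.125),(.125,.155),(.155,.2)):
    k=P[(P[:,4]>lo)&(P[:,4]<hi)]
    if len(k): print(lo,len(k),"x",k[:,2].min().round(3),k[:,2].max().round(3),"y",k[:,3].min().round(3),k[:,3].max().round(3),"mid",k[:,2:].mean(0).round(4))
for b in blobs(t["im"],(0,130,80),(8,255,255),(395,195,450,265),2):
    pts=(np.argwhere(b[3])[:,::-1]+[395,195]); a=pts[pts[:,1]<=212].mean(0); c=pts[pts[:,1]>=226].mean(0); print(a,c,onplane("top",a,.105)-onplane("top",c,.105))
E
```

```text
top (423.8, 235.2) 0.116 [ 0.4524 -0.2396  0.116 ]
side (435.4, 244.3) 0.116 [ 0.4541 -0.2388  0.116 ]
top (426.9, 234.0) 0.16 [ 0.453  -0.2389  0.16  ]
side (437.7, 228.3) 0.16 [ 0.4537 -0.2387  0.16  ]
top (371, 237.5) 0.096 [ 0.4425 -0.0817  0.096 ]
side (368.7, 244.7) 0.096 [ 0.4403 -0.0839  0.096 ]
pan (array([ 0.45224415, -0.23904769,  0.11723113]), np.float64(0.0005019561409631159))
spin (array([ 0.45292465, -0.23876592,  0.16049636]), np.float64(7.285928731309496e-05))
stack (array([ 0.44278544, -0.08271663,  0.09414751]), np.float64(0.0015549480874571641))
0.035 436 x 0.404 0.542 y -0.294 -0.191 mid [ 0.4523 -0.239   0.0401]
0.1 160 x 0.435 0.542 y -0.257 -0.206 mid [ 0.4705 -0.2343  0.1134]
0.125 77 x 0.448 0.551 y -0.258 -0.203 mid [ 0.5266 -0.2309  0.1447]
0.155 9 x 0.447 0.456 y -0.243 -0.233 mid [ 0.452  -0.237   0.1594]
[419.5 211.5] [421.5 227. ] [0.04757171 0.00611813 0.        ]
```

Both views agree within about 1.5 mm: spindle at (0.453, -0.239) with its top at z = 0.160, stack at (0.4425, -0.082). Those heights match what was given. Next: centre the top disc with a crosswise squeeze, grip it and weigh it.

```bash
cat >> h.py <<'E'
SP=np.array([.4529,-.2388]); ST=np.array([.4425,-.0822])
def q(yaw): return [float(np.cos(yaw/2)),float(np.sin(yaw/2)),0.,0.]
def force(n=8):
    f=[]
    for _ in range(n): r.hold(.03); f.append(r.read_state()["contact_force"])
    return np.mean(f,0),np.std(f,0)
def pick(zu,ya,yb,xy=ST):
    z=zu+r.tip_extent+.002
    command_gripper(.070,20)
    r.reach([*xy,z+.03],q(ya)); r.move_straight([*xy,z],speed=.08)
    command_gripper(.050,20); print("w1",r.read_state()["grip_width"]); command_gripper(.066)
    r.move_straight([*xy,z+.02],speed=.12); r.reach([*xy,z+.02],q(yb)); f0=force()[0]
    r.move_straight([*xy,z],speed=.08)
    command_gripper(.050,35); print("w2",r.read_state()["grip_width"],r.read_state()["grip_force"])
    r.move_straight([*xy,z+.04],speed=.08); r.hold(.2)
    f1,sd=force(); print("weight N",f0-f1,"sd",sd,"t",r.read_state()["time_s"])
E
python3 - <<'E'
from h import *
for y in (0,np.pi/2,np.pi,-np.pi/2):
    for p in ([*ST,.14],[*SP,.2]): 
        j=r.solve_ik(p,q(y)); print(round(y,2),None if j is None else np.round(j,2))
E
```

```text
0 [-0.35  0.35  1.88 -0.    0.91  1.22]
0 [-0.64  0.37  1.65 -0.    1.12  0.94]
1.57 [-0.35  0.35  1.88 -0.    0.91 -0.35]
1.57 [-0.64  0.37  1.65 -0.    1.12 -0.64]
3.14 [-0.35  0.35  1.88 -0.    0.91 -1.93]
3.14 [-0.64  0.37  1.65 -0.    1.12 -2.21]
-1.57 [-0.35  0.35  1.88 -0.    0.91  2.79]
-1.57 [-0.64  0.37  1.65 -0.    1.12  2.51]
```

```bash
python3 - <<'E'
from h import *
r.reach([*ST,.25],q(np.pi/2))
pick(.082,np.pi/2,0)
r.reach([*SP,.215],q(0)); s=r.read_state(); print(s["eef_pos"],s["time_s"],s["grip_width"])
a,_=optics.get_image("side"); b,_=optics.get_image("top")
A=cv2.resize(a[200:320,330:490,::-1],None,fx=4,fy=4); B=cv2.resize(b[190:270,340:450,::-1],None,fx=4,fy=4)
cv2.imwrite("pics/c1.png",A); cv2.imwrite("pics/c1t.png",B)
E
```

```text
w1 0.053509526233119734
w2 0.05446617069017112 35.804890394210815
weight N [0.24151298 0.22336287 1.92562492] sd [0.43537146 0.31651249 0.44818308] t 8.0
[ 0.45246371 -0.23866414  0.21459642] 8.7167 0.05443590776009085
```

View pics/c1.png

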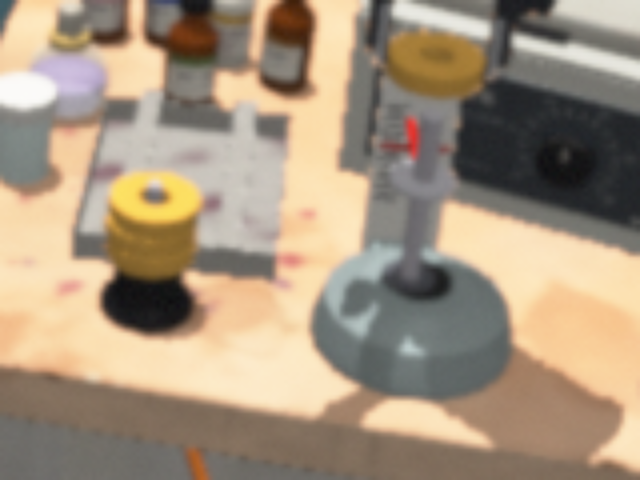

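The side view shows one disc held level over the spindle, with its hole at about (439.3, 213.3). Three discs are left on the post. I'll check the alignment numerically, then lower it with a force guard.

```bash
cat >> h.py <<'E'
def lower(zu_end,zu_start=.175,xy=SP,off=.027,mf=2.0):
    r.move_straight([*xy,zu_start+off],speed=.12); r.hold(.2)
    hit=r.move_straight([*xy,zu_end+off],speed=.035,max_force=mf)
    s=r.read_state(); zu=s["eef_pos"][2]-off
    print("hit",hit,"underside",round(zu,4),"F",np.round(s["contact_force"],2),"t",s["time_s"]); return hit,zu
E
python3 - <<'E'
from h import *
print("hole expected",proj("side",[*SP,.2016]), "disc mid",proj("side",[*SP,.1946]))
im,_=optics.get_image("side")
for b in blobs(im,(12,100,60),(35,255,255),(415,195,465,232),30):
    pts=(np.argwhere(b[3])[:,::-1]+[415,195]).astype(np.float32); print(b[0],b[2],cv2.fitEllipse(cv2.convexHull(pts)))
hit,zu=lower(.117)
E
```

```text
hole expected [439.96882618 212.72973996] disc mid [439.58455697 215.42077039]
342 [426, 208, 25, 16] ((438.02227783203125, 215.662841796875), (16.232921600341797, 27.115880966186523), 99.9804458618164)
hit False underside 0.1172 F [-0.34  0.4  -2.29] t 11.1333
```

```bash
cat >> h.py <<'E'
def pan_look(name,save=True):
    im,_=optics.get_image("side")
    if save: cv2.imwrite(f"pics/{name}.png",cv2.resize(im[200:320,330:490,::-1],None,fx=4,fy=4))
    for lo,hi in(((0,150,110),(6,255,255)),):
        for b in blobs(im,lo,hi,(405,205,450,300),2): print("red",b[0],b[1].round(1),b[2])
    return im
def release(up=.225,xy=SP):
    command_gripper(.072); r.move_straight([*xy,up],speed=.12)
E
python3 - <<'E'
from h import *
p=r.read_state()["eef_pos"]
hit=r.move_straight([*SP,p[2]-.006],speed=.02,max_force=1.8); print(hit,r.read_state()["eef_pos"][2]-.027,r.read_state()["contact_force"])
release(); pan_look("p1"); print(r.read_state()["time_s"])
E
```

```text
False 0.1111166011889925 [-0.0159277   0.533022   -1.57930958]
red 9 [431.7 236.1] [430, 235, 4, 3]
12.8167
```

View pics/p1.png

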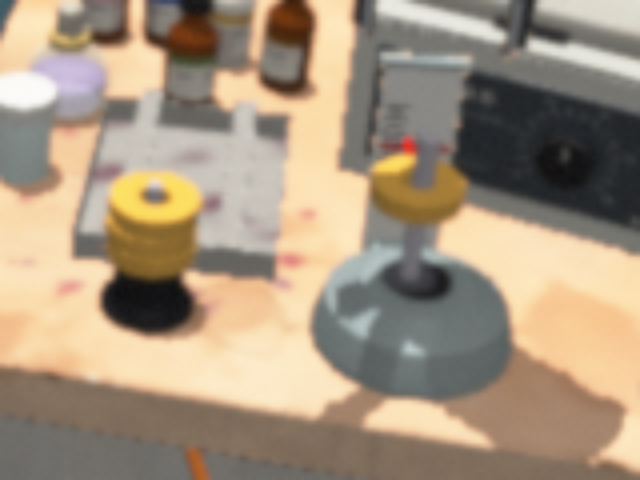

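The disc lies flat on the pan around the spindle, and the pointer, at (432,236), is still above the line. Now the second disc.

```bash
python3 - <<'E'
from h import *
r.reach([*ST,.19],q(np.pi/2))
pick(.068,np.pi/2,0)
r.move_straight([*ST,.2],speed=.2); r.reach([*SP,.205],q(0))
hit,zu=lower(.119,zu_start=.165)
E
```

```text
w1 0.055886725539429236
w2 0.053482745835098044 37.214185749180615
weight N [-0.19950042 -0.072968    1.36287221] sd [0.479197   0.35739634 0.35166595] t 19.4167
hit False underside 0.1192 F [-0.2   0.19 -0.75] t 22.4917
```

```bash
python3 - <<'E'
from h import *
p=r.read_state()["eef_pos"]
hit=r.move_straight([*SP,p[2]-.006],speed=.02,max_force=1.8); print(hit,r.read_state()["eef_pos"][2]-.027,r.read_state()["contact_force"])
release(); r.reach([*ST,.2],q(np.pi/2)); r.hold(.5); pan_look("p2")
t,d=optics.get_image("top"); print(r.read_state()["time_s"])
P=np.array([(x,y,*(lambda c,dr:c+dr*d[y,x])(*ray("top",(x,y)))) for y in range(222,250) for x in range(410,436) if d[y,x]>0])
k=P[(np.hypot(P[:,2]-SP[0],P[:,3]-SP[1])<.032)&(P[:,4]>.07)]
print(np.histogram(k[:,4],bins=np.arange(.07,.17,.004)))
dd=k[(k[:,4]<.13)]; print("disc top z",np.median(dd[:,4]),"spindle z",np.sort(k[:,4])[-8:].round(4))
E
```

```text
False 0.11309054041269775 [-0.5609386   0.39470153 -0.4040209 ]
25.8917
(array([ 0,  0,  0,  0,  2,  3,  2,  1,  0,  1, 23, 52, 47, 14,  4,  4,  6,
        1,  0,  0,  0,  0,  0,  0]), array([0.07 , 0.074, 0.078, 0.082, 0.086, 0.09 , 0.094, 0.098, 0.102,
       0.106, 0.11 , 0.114, 0.118, 0.122, 0.126, 0.13 , 0.134, 0.138,
       0.142, 0.146, 0.15 , 0.154, 0.158, 0.162, 0.166]))
disc top z 0.11752052218363063 spindle z [0.1329 0.1346 0.1347 0.135  0.1354 0.1355 0.1357 0.1387]
```

View pics/p2.png

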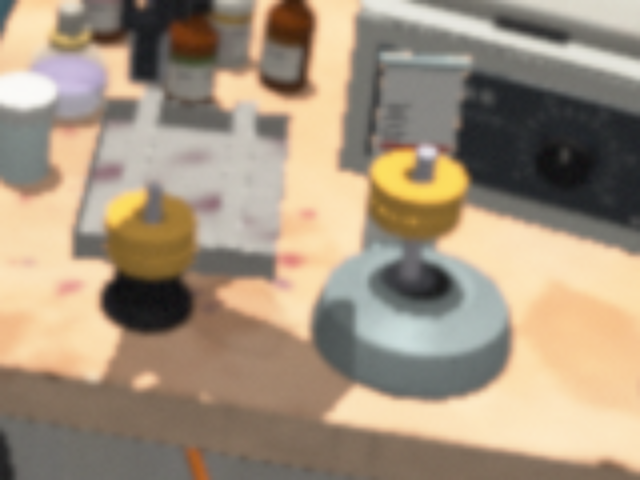

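Two discs are on the spindle and two are left on the post. The pointer is hidden behind the discs in this view, and the depth puts the pan near 0.029–0.031, right at the line. I'll average frames to measure it properly.

```bash
python3 - <<'E'
from h import *
from scipy.ndimage import gaussian_filter
S=[optics.get_image("side") for _ in range(10)]; T=[optics.get_image("top") for _ in range(10)]
s=np.mean([a[0].astype(float) for a in S],0); t=np.mean([a[0].astype(float) for a in T],0)
np.savez("avg.npz",s=s,t=t,sd=np.array([a[1] for a in S]),td=np.array([a[1] for a in T]))
s0=np.load("side0.npz")["im"].astype(float)
print("p->row",[(p,proj("side",[*SP,.164-p]).round(2).tolist()) for p in(.004,.026,.028,.030,.032)])
g=s.min(2); g0=s0.min(2)
print(g0[225:232,434:443].astype(int)); print(g[233:244,431:443].astype(int))
D=np.array([a[1] for a in T]); print("frame noise",D[:,238,424].std(), D[:,240,421].std())
d=np.median(D,0)
def pts(x0,x1,y0,y1): return np.array([(lambda c,dr:c+dr*d[y,x])(*ray("top",(x,y))) for y in range(y0,y1) for x in range(x0,x1) if d[y,x]>0])
P=pts(395,450,200,262)
rr=np.hypot(P[:,0]-SP[0],P[:,1]-SP[1])
z=P[:,2]
k=(rr<.024)&(rr>.012)&(z>.1)&(z<.13); print("disc top",np.median(z[k]),z[k].mean(),z[k].std(),k.sum())
k=(rr<.006)&(z>.12); print("spindle",z[k].round(4))
k=(rr>.085)&(abs(z)<.01); print("bench",np.median(z[k]),k.sum())
Q=pts(360,383,228,250); rq=np.hypot(Q[:,0]-ST[0],Q[:,1]-ST[1]); k=(rq<.024)&(rq>.012); print("stack top (true .068)",np.median(Q[k,2]),Q[k,2].mean())
print(r.read_state()["time_s"])
cv2.imwrite("pics/t2.png",cv2.resize(np.clip(t,0,255).astype(np.uint8)[195:262,385:455,::-1],None,fx=8,fy=8,interpolation=cv2.INTER_CUBIC))
E
```

```text
p->row [(0.004, [437.7, 228.49]), (0.026, [436.52, 236.6]), (0.028, [436.42, 237.33]), (0.03, [436.31, 238.06]), (0.032, [436.2, 238.79])]
[[123 125 125 126 126 126 125 126 124]
 [126 131 141 145 147 140 128 126 125]
 [129 149 180 192 189 175 153 131 124]
 [133 164 204 218 218 209 182 142 127]
 [121 137 172 199 208 196 171 136 125]
 [107 110 120 135 148 139 131 125 127]
 [ 90  99  97 101 106 107 113 122 126]]
[[116 127 131 131 130 131 130 130 130 131 130 127]
 [125 129 130 130 130 131 130 130 129 130 130 126]
 [117 117 118 124 136 138 133 126 122 122 124 122]
 [ 71  74  87 126 164 171 162 142 108  98 102 109]
 [ 66  68  96 161 207 221 218 195 127  79  82  95]
 [ 89  91 108 159 204 222 220 200 140  99 101  97]
 [ 95  95 103 125 151 171 174 159 120 103 106  98]
 [ 93  93  98 104 110 118 125 117 102  97  97  90]
 [ 87  84  91 100 102 103 108 104  98  95  95  94]
 [ 71  66  85 100 101 104 106 103  96  94  95  96]
 [ 60  62  86 100 101 104 107 102  96  95  96  97]]
frame noise 0.0022987516 0.0034016352
disc top 0.11749180965046668 0.11753305996598741 0.0011059722904729953 93
spindle [0.1337 0.1313 0.1336 0.1343 0.1333 0.1315 0.1331 0.1329 0.1352 0.1335
 0.1323 0.1323 0.1334]
bench -0.0014722397212136862 1182
stack top (true .068) 0.06675822845385548 0.06690101666026023
26.8917
```

View pics/t2.png

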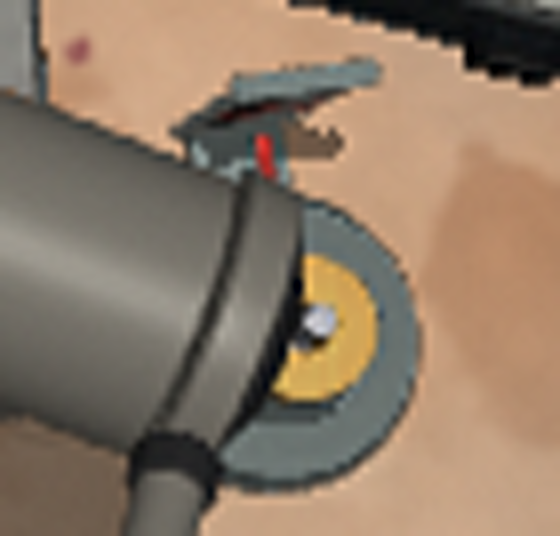

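```bash
python3 - <<'E'
import numpy as np, cv2
s=np.load("avg.npz")["s"]; s0=np.load("side0.npz")["im"].astype(float)
np.set_printoptions(linewidth=200)
for a in (s0,s): print((a[...,0]-a[...,1])[227:246,420:446].astype(int)); print()
f=lambda a: cv2.resize(np.clip(a,0,255).astype(np.uint8)[218:250,412:452,::-1],None,fx=9,fy=12,interpolation=cv2.INTER_CUBIC)
cv2.imwrite("pics/z2.png",np.hstack([f(s0),f(s)]))
E
```

```text
[[  1   1  -1   5   9   6   2   1   2   1   1   2   2   1   2   2   3   4   5   4   2   1   0   2   1  -1]
 [  0   2  -1   6  11   6   2   0   2   1   3   9  18  12   4   4   4   2   3   3   4   2   2   2   4   1]
 [  0   1   1   6  11   5   1   2   1   1   9  42  77  62  17   4   4   4   6   5   3   2   1   5  10   4]
 [  0   1  -1   2   6   3   1   0   0   2  11  67 146 128  42   5   3   4   3   3   3   1   4   8  13   7]
 [  3   2   1   1   1   1   1   2   1   1   9  72 167 155  61  12   3   2   3   2   3   1   2  11  16  10]
 [  1   1   1   2   2   1   1   2   2   2   8  64 164 167  79  18   2   2   3   3   2   1   2   4   8   4]
 [  1   1   4   8   4   2   2   1   3   1   4  55 156 170  93  23   5   3   1   3   2   1   3   1   0  -2]
 [  0   0  10  18  10   6   8   7   7   4   3  37 132 165  97  25   2   3   4   2   1   1   2   0  -1  -1]
 [  0   0   8  14  13  19  26  28  26  16  12  33 111 157  95  24   2   2   5   4   7   9   7   4   1  -2]
 [ -1   1   6  12  17  33  46  47  50  49  46  58 111 149  80  17   4   2   4  10  23  25  20  13   5   0]
 [  0  -2   3   4  11  20  26 
[... 1774 characters left out ...]
60 63 68 68 57 26 10  5  5 13 30 44 39 26 14  4 -2]
 [ 1  0  0  2 10 25 41 51 46 43 43 44 45 48 23  6  3  3 10 28 39 30 16  8  0 -1]
 [ 0  0  3 13 34 43 40 37 32 31 32 32 37 46 21  5  4  5 15 40 46 45 31 17  8  0]
 [ 1  1 10 34 41 32 30 30 30 30 32 33 40 47 19  3  2  6 24 45 37 38 48 44 31 15]
 [ 1  5 24 44 33 30 29 30 30 31 34 43 49 40 15  2  3  8 31 45 34 31 35 43 51 36]
 [ 3 11 37 41 30 28 29 30 31 33 44 53 39 23  8  2  3 11 36 44 32 31 31 31 40 51]
 [25 19 37 44 31 29 29 30 30 34 49 44 28 14  4  2  3 12 41 42 32 31 30 30 34 49]
 [39 41 38 50 36 29 29 30 31 32 43 51 34 17  9  7  8 18 42 41 32 31 30 30 31 41]
 [29 39 42 43 48 35 30 31 30 31 34 45 51 39 31 29 30 37 47 36 30 30 30 30 30 38]]
```

View pics/z2.png

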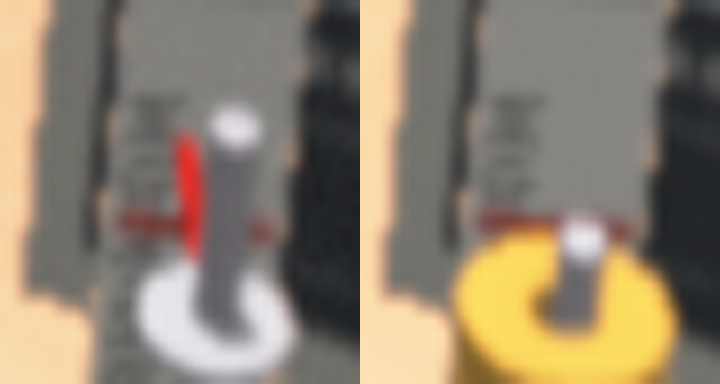

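```bash
python3 - <<'E'
from h import *
np.set_printoptions(linewidth=200)
a=np.load("avg.npz"); t=a["t"]; t0=np.load("top0.npz")["im"].astype(float)
print("now blue"); print(t[...,2][228:244,420:434].astype(int))
print("top0 green"); print(t0[...,1][228:242,420:434].astype(int))
for z,p in((.1342,.0298),(.1355,.0285),(.1325,.0315)): print(proj("top",[*SP,z]))
print(proj("top",[*SP,.160]),proj("side",[*SP,.116]),proj("side",[*SP,.160]))
print("top0 R-G"); print((t0[...,0]-t0[...,1])[204:230,411:428].astype(int)); print("now R-G");print((t[...,0]-t[...,1])[204:222,411:428].astype(int))
E
```

```text
now blue
[[108  59  33  89  86  84  88  82  96 112 111 111 110 110]
 [105  43  31  92  89  86  87  84  80  89 107 111 112 109]
 [ 98  27  15  94  89  87  89  85  82  84  73 111 112 112]
 [ 82  30  21  93  89  88  88  86  85  85  81 109 111 109]
 [ 57  26  31  72  99 100  93  88  86  86  83  87 112 111]
 [ 39  22  18  61 156 164 123  85  87  87  86  97 109 110]
 [ 34  21  37 141 199 189 188  82  87  89  86  82  84 111]
 [ 28  17  45 194 200 193 185  72  88  89  86  83  97 112]
 [ 26  21  54  63 175 194 138  88  88  88  88  82  98 110]
 [ 20  52  60  55  16  38  74  89  89  87  86  82  98 110]
 [ 18 125  93  83  34  60  97  90  88  88  87  81 110 109]
 [ 23  93  82  68  92  91  93  89  86  87  85  84 112 111]
 [ 40  93  89  90  91  88  92  87  86  88  87  98 112 110]
 [ 78  92  88  90  90  88  91  89  86  90  97 109 111 111]
 [ 98  90  91  91  90  89  91  88  83  97 113 111 112 111]
 [ 92  92  91  92  92  89  89  81  79 120 109 113 113 111]]
top0 green
[[134  64  76 112 135 136 119 111 111 114 111 111 112 108]
 [ 95 124 181 193 172 166 132 132 111 110 115 110 113 112]
 [194 184 180 179
[... 3302 characters left out ...]
 -6  -7  -8  -9 142 113  -9   5  23  22  23  21  21  20  21]
 [ -6  -7  -5  -6  -7 -15 134 145  -9  -2  23  22  21  22  21  21  23]
 [ -6  -5  -5  -6  -8 -15 116 138  -9 -13  26  24  24  25  24  23  42]
 [ -5  -6  -7 -11 -13 -19  77 131   5 -17  43  43  40  42  43  41  41]
 [ -1  -7 -11 -11  -6  -6  35 126  45 -18  28  41  39  41  40  41  38]
 [  3   3   0  -7   1   0  -1  27  23 -15  16  42  39  39  40  40  39]
 [  3   2   3   3   1   0   1   0   0  -3  18  42  38  40  40  39  38]
 [  2   1   3   2   0   3   3   3   2   1   1   7  28  41  40  38  40]
 [  3   2   4   2   1   1   2   2   2   1   2  -1 -10  -9   1  27  41]
 [  4   3   3   2   1   2   3   4   3   2   3   1 -10  -9 -11  -8   2]]
```

The image displacement puts the pan at 0.0258 plus the empty value, about 0.0298, which is too close to 0.030 to call. The free-oscillation frequency gives it absolutely, since p = g/ω². I'll tap the spindle very lightly (about 5 mm, under 1 N) and time the bounce with the side camera.

```bash
python3 - <<'E'
from h import *
from scipy.optimize import curve_fit
command_gripper(0.0,20)
r.reach([*SP,.19],q(0)); r.move_straight([*SP,.162],speed=.1)
r.move_straight([*SP,.153],speed=.03,max_force=3.0); s=r.read_state(); print(s["eef_pos"],s["contact_force"])
r.move_straight([*SP,.205],speed=.3)
T=[];Y=[];F=[]
for i in range(50):
    T.append(r.read_state()["time_s"]); F.append(optics.get_image("side")[0])
T=np.array(T)
for im in F:
    w=np.clip(cv2.cvtColor(im,cv2.COLOR_RGB2HSV)[228:272,415:453,1].astype(float)-110,0,None)
    Y.append((w.sum(1)*np.arange(44)).sum()/w.sum())
Y=np.array(Y); np.savez("osc.npz",T=T,Y=Y,F=np.array(F)[:,215:290,405:465])
print(Y.round(2),r.read_state()["time_s"])
f=lambda t,A,g,w,ph,c:A*np.exp(-g*t)*np.cos(w*t+ph)+c
best=None
for w0 in np.arange(15,21,.5):
    try: p,c=curve_fit(f,T-T[0],Y,[1,.5,w0,0,Y.mean()])
    except Exception: continue
    e=np.std(Y-f(T-T[0],*p))
    if best is None or e<best[0]: best=(e,p,np.sqrt(np.diag(c)))
e,p,c=best; w2=p[2]**2+p[1]**2
print("res",e,p.round(4),c.round(4),"pan",9.81/w2,"+-",9.81/w2*2*c[2]/p[2])
E
```

```text
[ 0.45290294 -0.23880513  0.15304074] [-0.55438923  0.66452435  0.55664382]
[20.43 20.59 20.66 20.66 20.67 20.64 20.64 20.65 20.67 20.67 20.64 20.65
 20.65 20.64 20.64 20.65 20.66 20.66 20.66 20.67 20.65 20.64 20.66 20.66
 20.67 20.66 20.67 20.65 20.66 20.64 20.66 20.64 20.65 20.66 20.65 20.65
 20.64 20.67 20.68 20.66 20.67 20.66 20.66 20.65 20.65 20.66 20.64 20.64
 20.66 20.63] 32.45
res 0.011173452505217916 [-0.2312 17.5821 19.6115 -0.2092 20.6536] [2.8700e-02 5.4136e+00 7.3509e+00 5.4770e-01 1.7000e-03] pan 0.014140758165545882 +- 0.010600602320965815
```

The bounce is overdamped, so timing gives nothing, but image noise is tiny. I'll clear the arm and measure the disc-top height by averaged depth instead, corrected against surfaces of known height (the bench at 0, the stack top at 0.068, and the initial stack at 0.096).

```bash
python3 - <<'E'
from h import *
r.reach([.40,.16,.24],q(0)); r.hold(.1)
T=[optics.get_image("top") for _ in range(24)]; S=[optics.get_image("side") for _ in range(12)]
np.savez("avg2.npz",t=np.mean([a[0].astype(float) for a in T],0),td=np.array([a[1] for a in T]),s=np.mean([a[0].astype(float) for a in S],0),sd=np.array([a[1] for a in S]))
print(r.read_state()["time_s"])
E
python3 - <<'E'
from h import *
a=np.load("avg2.npz")
def cloud(n,D,box):
    x0,y0,x1,y1=box; D=D.astype(float); D[D==0]=np.nan; d=np.nanmean(D,0)
    m=CM[n]; yy,xx=np.mgrid[y0:y1,x0:x1]; uv=np.stack([xx.ravel(),yy.ravel()],1).astype(float)
    p=cv2.undistortPoints(uv[:,None],m["K"],np.array([m["k1"],0,0,0,0.]))[:,0]
    z=d[yy.ravel(),xx.ravel()]; C=np.c_[p*z[:,None],z]; X=(C-np.array(m["t"]))@np.array(m["R"]); return X[np.isfinite(z)]
def rep(n,D,label,zst,ztop,rin):
    P=cloud(n,D,(345,190,470,300) if n=="side" else (345,195,470,262))
    def ring(c,a,b,zl,zh):
        q_=np.hypot(P[:,0]-c[0],P[:,1]-c[1]); k=(q_>a)&(q_<b)&(P[:,2]>zl)&(P[:,2]<zh); return P[k,2]
    b=lambda v:(np.median(v).round(5),v.mean().round(5),(v.std()/max(1,len(v))**.5).round(5),len(v))
    print(n,label,"bench@scale",b(ring(SP,.085,.11,-.01,.01)),"bench@stack",b(ring(ST,.05,.07,-.01,.01)))
    print("   stack",zst,b(ring(ST,.012,.022,zst-.008,zst+.008)),"target",b(ring(SP,rin,.023 if ztop>.117 else .017,ztop-.008,ztop+.008)),"spindle",b(ring(SP,0,.004,ztop+.008,ztop+.06)))
rep("top",a["td"],"now",.068,.1185,.011); rep("side",a["sd"],"now",.068,.1185,.011)
t0=np.load("top0.npz")["d"][None]; s0=np.load("side0.npz")["d"][None]
rep("top",t0,"start",.096,.116,.009); rep("side",s0,"start",.096,.116,.009)
print("frame noise",np.nanstd(a["td"][:,238,426]),np.nanstd(a["sd"][:,246,430]))
E
```

```text
35.85
top now bench@scale (np.float64(-0.00146), np.float64(-0.00134), np.float64(4e-05), 1002) bench@stack (np.float64(-0.00102), np.float64(-0.00081), np.float64(4e-05), 649)
   stack 0.068 (np.float64(0.06691), np.float64(0.06695), np.float64(6e-05), 106) target (np.float64(0.11701), np.float64(0.11703), np.float64(6e-05), 134) spindle (np.float64(0.13275), np.float64(0.1328), np.float64(0.00021), 5)
side now bench@scale (np.float64(0.00043), np.float64(0.00072), np.float64(5e-05), 780) bench@stack (np.float64(0.00026), np.float64(0.00076), np.float64(8e-05), 534)
   stack 0.068 (np.float64(0.069), np.float64(0.06904), np.float64(4e-05), 93) target (np.float64(0.11875), np.float64(0.11856), np.float64(0.00011), 117) spindle (np.float64(0.13494), np.float64(0.13501), np.float64(0.00011), 6)
top start bench@scale (np.float64(-0.00107), np.float64(-0.00105), np.float64(0.00011), 1000) bench@stack (np.float64(-0.00071), np.float64(-0.00067), np.float64(0.00014), 647)
   stack 0.096 (np.float64(0.09417), np.float64(0.09424), np.float64(0.00029), 111) target (np.float64(0.11528), np.float64(0.11549), np.float64(0.00034), 65) spindle (np.float64(0.158), np.float64(0.15808), np.float64(0.00135), 5)
side start bench@scale (np.float64(0.00061), np.float64(0.00079), np.float64(7e-05), 773) bench@stack (np.float64(0.00046), np.float64(0.00077), np.float64(0.0001), 516)
   stack 0.096 (np.float64(0.09696), np.float64(0.09682), np.float64(0.00017), 108) target (np.float64(0.11643), np.float64(0.11648), np.float64(0.0002), 56) spindle (np.float64(0.15179), np.float64(0.14858), np.float64(0.00312), 15)
frame noise 0.002842165 0.0014449357<stdin>:4: RuntimeWarning: Mean of empty slice
```

```bash
python3 - <<'E'
from h import *
np.set_printoptions(linewidth=200)
s1=np.load("avg.npz")["s"]; s2=np.load("avg2.npz")["s"]; t2=np.load("avg2.npz")["t"]
for s in (s1,s2):
    im=np.clip(s+.5,0,255).astype(np.uint8)
    w=np.clip(cv2.cvtColor(im,cv2.COLOR_RGB2HSV)[228:272,415:453,1].astype(float)-110,0,None)
    print("centroid",(w.sum(1)*np.arange(44)).sum()/w.sum())
    print(s.min(2)[233:243,433:440].astype(int))
    print((s[...,0]-s[...,1])[233:240,424:436].astype(int))
F=np.load("osc.npz")["F"].astype(float)
for i in (0,1,2,3,10): print(i,F[i].min(2)[18:28,31].astype(int))
def shift(a,b,x0,x1,y0,y1): return cv2.phaseCorrelate(a.min(2)[y0:y1,x0:x1].copy(),b.min(2)[y0:y1,x0:x1].copy(),cv2.createHanningWindow((x1-x0,y1-y0),cv2.CV_64F))
print(shift(s1,s2,420,450,232,264))
E
```

```text
centroid 20.581687524442707
[[131 131 130 131 130 130 130]
 [130 130 130 131 130 130 129]
 [118 124 136 138 133 126 122]
 [ 87 126 164 171 162 142 108]
 [ 96 161 207 221 218 195 127]
 [108 159 204 222 220 200 140]
 [103 125 151 171 174 159 120]
 [ 98 104 110 118 125 117 102]
 [ 91 100 102 103 108 104  98]
 [ 85 100 101 104 106 103  96]]
[[ 4  1  1  1  0  1  1  1  1  1  1  1]
 [10  6  7  8  7  3  1  1  1  1  2  1]
 [13 20 28 30 27 17 12 12 10 11 10  9]
 [17 34 46 49 53 54 52 54 51 45 29 19]
 [ 9 21 32 39 52 60 63 68 68 57 26 10]
 [10 25 41 51 46 43 43 44 45 48 23  6]
 [34 43 40 37 32 31 32 32 37 46 21  5]]
centroid 20.67798754379136
[[129 129 130 129 129 129 129]
 [128 129 128 129 129 129 128]
 [117 119 125 128 128 122 121]
 [ 81 108 140 152 150 123  98]
 [ 87 147 194 207 200 163 106]
 [109 160 195 206 209 187 132]
 [103 126 150 166 177 163 124]
 [ 97 104 110 120 128 120 104]
 [ 92  99 101 103 107 104  97]
 [ 84  99 101 102 106 102  96]]
[[ 4  1  1  1  1  1  0  1  1  1  1  1]
 [10  5  8  7  7  3  1  1  1  1  1  2]
 [13 20 28 29 27 16 12 11 11 10 11 11]
 [18 34 46 49 52 51 51 52 50 46 36 25]
 [ 8 20 31 39 50 55 60 65 66 59 30 13]
 [ 6 21 40 51 48 44 44 46 48 49 24  7]
 [29 44 42 39 33 32 32 33 38 45 21  4]]
0 [133 132 128 120 127 127 118 105 105 106]
1 [133 135 126 116 126 128 119 108 105 105]
2 [134 133 123 110 123 130 123 111 105 105]
3 [133 134 125 111 122 129 122 110 105 106]
10 [133 132 124 110 123 129 123 108 103 106]
((0.0056490153197614745, -0.029105218734979843), 1.0150036568178324)
```

```bash
python3 - <<'E'
import numpy as np
a=np.load("avg.npz"); b=np.load("avg2.npz")
def diff(k,m):
    A=a[k].astype(float);B=b[k].astype(float)
    A[A==0]=np.nan;B[B==0]=np.nan
    A=np.nanmean(A,0);B=np.nanmean(B,0); d=(B-A)[m]; d=d[np.isfinite(d)&(abs(d)<.01)]; return d.mean(),d.std()/len(d)**.5,len(d)
import warnings; warnings.filterwarnings("ignore")
yy,xx=np.mgrid[0:400,0:640]
print("side discs",diff("sd",(xx>426)&(xx<445)&(yy>240)&(yy<254)))
print("side plate",diff("sd",(xx>427)&(xx<441)&(yy>216)&(yy<232)))
print("side base",diff("sd",(xx>415)&(xx<455)&(yy>272)&(yy<290)))
print("side stack",diff("sd",(xx>358)&(xx<378)&(yy>245)&(yy<265)))
dT=np.hypot(xx-424,yy-235.5)
print("top disc",diff("td",(dT<8)&(dT>3.5)&(xx>424.5)))
print("top base",diff("td",(dT<17)&(dT>12)&(xx>428)))
print("top bench",diff("td",(dT>24)&(dT<38)&(xx>430)&(yy>215)))
E
```

```text
side discs (np.float64(0.0003772590299411276), np.float64(6.399977184951861e-05), 234)
side plate (np.float64(5.465893355160385e-05), np.float64(7.724960024168577e-05), 195)
side base (np.float64(-1.0827423233556711e-05), np.float64(3.849772647374493e-05), 663)
side stack (np.float64(6.402127773921542e-05), np.float64(5.250430206861866e-05), 361)
top disc (np.float64(0.0002651585996314117), np.float64(0.00014343316700147807), 74)
top base (np.float64(-4.2749185413033024e-05), np.float64(9.899510347858931e-05), 180)
top bench (np.float64(-2.4931721139661877e-05), np.float64(5.004708310343724e-05), 894)
```

```bash
cat > cl.py <<'E'
from h import *
import warnings; warnings.filterwarnings("ignore")
def cloud(n,D,box):
    x0,y0,x1,y1=box; D=D.astype(float); D[D==0]=np.nan; d=np.nanmean(D,0); sd=np.nanstd(D,0)
    m=CM[n]; yy,xx=np.mgrid[y0:y1,x0:x1]; uv=np.stack([xx.ravel(),yy.ravel()],1).astype(float)
    p=cv2.undistortPoints(uv[:,None],m["K"],np.array([m["k1"],0,0,0,0.]))[:,0]
    z=d[yy.ravel(),xx.ravel()]; C=np.c_[p*z[:,None],z]; X=(C-np.array(m["t"]))@np.array(m["R"]); return np.c_[uv,X]
E
python3 - <<'E'
from cl import *
np.set_printoptions(linewidth=220,suppress=True)
a=np.load("avg2.npz"); P=cloud("top",a["td"],(404,198,436,216)); 
print("top cap z(mm)"); print((P[:,4].reshape(18,32)*1000).round(0).astype(int)[:, :])
Q=cloud("side",a["sd"],(420,205,446,240)); print("side z(mm)"); print((Q[:,4].reshape(35,26)*1000)[5:16].round(0).astype(int)); print("side x");print((Q[:,2].reshape(35,26)*1000)[5:16].round(0).astype(int))
B=cloud("top",a["td"],(396,215,445,258)); C=np.array([.4523,-.239])
for c in (SP,):
    rr=np.hypot(B[:,2]-c[0],B[:,3]-c[1])
    for lo in np.arange(.03,.064,.004):
        k=(rr>lo)&(rr<lo+.004)&(B[:,4]>.02)&(B[:,4]<.06); print(round(lo,3),np.median(B[k,4]).round(5),k.sum())
E
```

```text
top cap z(mm)
[[ -1  -3  -2  -2  -2  -2  -1  -3  -2  -2  -2   0  -2   0  -1  -3  -3  -2  -2  -3  -1  -1  -1  -2  -1  -1  -2  -2  -1  15  31  37]
 [ -2  -2  -3  -2   0  -2  -1  -1  -2  -1  -1  -2  -2  -2  -1  -2  -2   0  -2  -2  -1  -2  -3  -1  -2  -2  -1  -2  -1  -2  -1  -2]
 [  0  -1  -1  -1   0  -1  -1  -3  -1  -1  -2  -1  -1  -2  -1  -1  -1  -2  -3  -1  -2  -1  -2   0  -2  -2  -1  -1  -1  -2  -3  -1]
 [ -2  -2   0  -2  -1  -3  -1  -2  -2   0  -2  -2  -3  -3  -1  -2  -1  -2  -1  -2  -2  -1  -2  -2  -3  -1  -2  -3  -2  -2   0  -2]
 [  0  -2  -1  -2  -2  -2  -1  -3  -3   0  -1  -2  -1  -2  -2  -1   0  -1  -2  -2  -2   0  -2  -1  -2  -1 144 144  -1  -2  -1   0]
 [ -2  -2  -1  -2  -2  -1   0  -2  -1   0  -2  -1  -3  -1  -2  -3  -2  -1  -2 143 144 143 144 146 144 145 144 145  -3  -3  -2   0]
 [ -2  -2  -2  -3   0  -2  -2  -2  -2  -2  -2 142 145 145 144 145 145 144 144 144 145 144 144 145 146 145 144 145 144  -1  -1  -2]
 [ -3  -2  -2  -3  -1  -3  -1  -1  -2  -2 144 144 146 145 145 145 144 145 144 144 145 144 145 145 144 144 145 143  -2  -1  -3  -1]
 [ -1  -2  -1  -2  -2  -2  -3   0  -3 
[... 3098 characters left out ...]
543 543 545]
 [609 608 607 607 605 535 535 535 536 536 537 535 537 537 539 538 537 540 539 540 540 541 540 540 542 543]
 [609 609 607 606 605 603 537 537 538 539 539 538 539 539 540 540 540 541 541 542 542 541 542 542 542 543]
 [609 608 607 607 603 603 537 538 537 538 537 539 538 540 541 541 541 541 541 541 541 542 544 544 545 544]
 [609 608 608 606 604 538 538 536 538 537 538 539 540 540 540 541 540 541 542 542 542 543 542 543 544 544]
 [608 607 607 604 602 538 536 537 537 538 539 541 540 539 541 540 541 541 541 543 544 543 543 543 544 545]]
0.03 0.03952 55
0.034 0.03695 61
0.038 0.0352 79
0.042 0.03391 100
0.046 0.03191 114
0.05 0.03035 118
0.054 0.03005 77
0.058 0.02877 41
0.062 0.02386 4
```

```bash
python3 - <<'E'
from cl import *
np.set_printoptions(linewidth=220,suppress=True)
a=np.load("avg2.npz")
def st(v): v=v[np.isfinite(v)]; m=np.median(v); v=v[abs(v-m)<.002]; return (v.mean()*1000).round(2),(v.std()/len(v)**.5*1000).round(2),len(v)
P=cloud("top",a["td"],(0,0,640,400)); Z=P[:,4].reshape(400,640); X=P[:,2].reshape(400,640);Y=P[:,3].reshape(400,640)
hsv=cv2.cvtColor(np.clip(a["t"],0,255).astype(np.uint8),cv2.COLOR_RGB2HSV)
ye=cv2.inRange(hsv,(15,100,100),(35,255,255)); er=cv2.erode(ye,np.ones((3,3)))>0
box=np.zeros((400,640),bool); box[222:250,410:440]=1; bs=np.zeros_like(box); bs[225:255,355:390]=1
k=er&box; c=(X[k].mean(),Y[k].mean())
print("TOP disc",st(Z[k]),"stack(68)",st(Z[er&bs]))
cap=cv2.erode(((Z>.138)&(Z<.15)).astype(np.uint8),np.ones((2,3)))>0; cap[:198]=0;cap[212:]=0; cap[:,:404]=0;cap[:,436:]=0; print("cap(146)",st(Z[cap]))
ring=(np.hypot(X-SP[0],Y-SP[1])>.085)&(np.hypot(X-SP[0],Y-SP[1])<.12)&(abs(Z)<.006); print("bench",st(Z[ring]))
red=(a["t"][...,0]-a["t"][...,1]>100); red[:198]=0; red[225:]=0; red[:,:405]=0; red[:,436:]=0
print("pointer top",st(Z[red]),"by row",[(y,st(Z[y][red[y]])[0]) for y in range(211,222) if red[y].any()])
print("line plateau",(Z[208,417:424]*1000).round(1),(Z[209,409:417]*1000).round(1),(Z[207,420:428]*1000).round(1))
S=cloud("side",a["sd"],(0,0,640,400)); Zs=S[:,4].reshape(400,640); Xs=S[:,2].reshape(400,640); Ys=S[:,3].reshape(400,640)
hs=cv2.cvtColor(np.clip(a["s"],0,255).astype(np.uint8),cv2.COLOR_RGB2HSV)
ye=cv2.inRange(hs,(15,110,190),(35,255,255)); er=cv2.erode(ye,np.ones((3,3)))>0
b1=np.zeros_like(box); b1[230:262,415:455]=1; b2=np.zeros_like(box); b2[240:275,350:385]=1
for n,b in(("SIDE disc",b1),("stack(68)",b2)):
    kk=er&b; m=np.median(Zs[kk]); print(n,st(Zs[kk]),kk.sum()); 
print((Zs[238:252,422:450]*1000).round(0).astype(int))
print("side cap",st(Zs[214,426:444]),"x",Xs[214,426:444].mean())
E
```

```text
TOP disc (np.float64(117.01), np.float64(0.06), 128) stack(68) (np.float64(66.88), np.float64(0.06), 129)
cap(146) (np.float64(144.44), np.float64(0.11), 35)
bench (np.float64(-1.47), np.float64(0.02), 1556)
pointer top (np.float64(84.29), np.float64(0.15), 19) by row [(212, np.float64(84.14)), (213, np.float64(84.43)), (214, np.float64(84.67)), (215, np.float64(83.34)), (216, np.float64(83.86)), (217, np.float64(85.07)), (218, np.float64(84.25)), (219, np.float64(85.0)), (220, np.float64(84.17)), (221, np.float64(85.1))]
line plateau [91.9 86.9 83.1 83.4 83.2 70.1 65.1] [57.2 71.4 82.8 83.6 83.6 82.9 70.8 63.4] [112.  107.  103.4  99.   93.1  88.7  84.2  -2.9]
SIDE disc (np.float64(118.81), np.float64(0.04), 115) 115
stack(68) (np.float64(69.01), np.float64(0.03), 109) 109
[[ 36  77  77  77  78 119 119 120 119 119 119 119 134 135 135 135 135 135  80  80  80  53  53  54  55  55  56  58]
 [ 31  74  75 118 119 119 119 119 119 119 119 119 132 134 134 134 134 133 119  78  77  49  50  50  52  53  54  56]
 [ 28  71 119 118 119 119 119 119 119 119 119 119 130 131 132 132 132 119 118 119 118
[... 667 characters left out ...]
119 119 118 119 118 118 120 118 118 118  31  33  35]
 [108 112 116 117 119 119 118 119 119 119 118 119 119 119 119 119 119 119 118 119 119 119 119 119 118  28  29  30]
 [105 111 114 114 116 118 119 119 119 119 119 118 118 119 118 119 119 119 118 119 118 118 118 118 116  25  27  27]
 [104 108 111 113 114 116 117 118 119 119 118 118 119 119 119 120 119 118 118 118 119 119 117 116 112  22  23  24]
 [102 104 108 110 112 113 114 115 117 117 117 118 118 118 119 119 119 118 118 117 117 117 114 113  18  18  20  21]
 [100 104 105 107 108 111 111 113 114 114 114 115 116 116 116 117 116 116 115 115 114 113 111 110  15  17  16  18]]
side cap (np.float64(147.16), np.float64(0.06), 18) x 0.541954181792068
```

```bash
python3 -c "
from workcell import r
print(r.finish_job(), r.read_state()['time_s'])"
```

```text
the job is handed in; nothing more can be done
the job is handed in; nothing more can be done
```

I handed the job in at about 36 s with two discs flat on the spindle and two left on the post, but I can't say for certain the pointer reached the line: the pan measured 0.0295–0.0304 against 0.030, I stopped because the pointer looked level with the line, and a light tap I gave the spindle sank the pan by about 0.3 mm.

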